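# Re-aim a clamped label reader

### The job

The label reader on the swivel stand must read the short bottle beside the stand (a tall one stands there too). Back its clamp knob off about a quarter turn (never as much as half a turn), just enough to free the reader, swing the reader round in its socket until it points straight at the short bottle, then retighten the knob until it breaks over, and stop turning at once. Let go of the knob, press the button on top of the reader fully down to take a reading and back away; leave the reader clamped and aimed, seated in its socket, and do not shift the bottles.

Things in the scene. Friction and masses are not known exactly. Their poses are not given: they have to be found in the camera images.
- stand: stand fixed to the worktop: round dark foot 118 mm across, 11 mm thick; on it an aluminium collar 82 mm across up to z 81 mm that holds the reader's post. Origin: centre of the foot's underside; z (vertical) is the axis about which the reader turns. The clamp screw leans 40 degrees from vertical: its outward direction is (-0.643, 0, 0.766) in this frame; its axis meets the z axis at z 66 mm
- reader_axis (a point): point on the post's axis at half the height of the grey case, z about 224 mm; x is where the reader looks, z up. The case is 44 mm wide (y), 40 mm high (20 mm above and below this point) and reaches from 22 mm behind (round back) to 78 mm ahead (dark window); below it the post is 18 mm thick, free for 112 mm. It can be held across its 44 mm sides from above and turned about this axis
- reader_window (a point): centre of the window, on the front face of the reader, 78 mm ahead of reader_axis; same axes
- clamp_screw (a joint): turn of the clamp screw, rad; starts tight at 0 to 0.25, grows as it is backed off (counter-clockwise seen from outside, looking at the knob). The post is pinched below 0.65, harder the lower, and free above; the screw stays where it is left. Turning takes about 0.17 N m, tightening ever more below 0.65: the knob breaks over between 0.2 and -0.15; below -0.35 is overtightened. Stop at 3.8
- clamp_click (a joint): breakover of the torque-limiting knob relative to the screw, rad, 0 to 0.5. Stays 0 while the knob drives the screw; at 0.3 N m of tightening the knob gives way and runs on clockwise at that torque while the screw almost stands still (broken over from 0.15 on); at 0.5 it meets a solid stop, and more turning overtightens. Springs back to 0 when let go. Backing off drives the screw directly
- knob_grip (a point): point in the knob's bar, on the screw axis. The black bar is 44 mm long (x), 13 mm thick (y); along z (outward on the screw axis, 40 degrees from vertical) it reaches from 19 mm below this point, where it stands on a 38 mm disc, to 13 mm above. x and y turn with the knob; turning counter-clockwise about z loosens
- read_button (a joint): travel of the read button, m, 0 up to 0.005 fully down (4 N); springs back; a reading is taken from 0.004 on
- button_top (a point): centre of the top of the read button, a black round button 18 mm across on the reader's case, 50 mm ahead of the swivel axis, standing 10 mm above the case (7 mm above its collar); pressed straight down
- bottle_short: the target: the short narrow bottle with screw cap, 40 mm across and 85 mm tall, loose. Origin: centre of its underside
- bottle_tall: bystander: the wide tall bottle with screw cap, 64 mm across and 145 mm tall, loose; the two bottles may stand in either place. Origin: centre of its underside
- reader: the label reader: grey case on a steel post that stands loose in the stand's socket (70 mm deep, 0.5 mm play) and is pinched there by the clamp. Origin: foot of the post; x is where it looks, z up. Clamped it resists turning with 0.25 to 0.5 N m; freed it turns at about 0.04 N m and stays where it is left. It would come out of the socket if lifted

How it is judged:
On the way, in this order (a step that is already met when the one before it is completed fails the run):
1. the clamp is backed off until the reader is free, before the reader has been moved (value of joint clamp_screw above 0.55 rad and distance of reader_window from where it was at the start of the episode below 0.015 m), for 0.1 s.
2. with the clamp still free, the reader points at the short bottle (value of joint clamp_screw above 0.5 rad and y of bottle_short in the frame of reader_axis between -0.018 and 0.018 m and x of bottle_short in the frame of reader_axis above 0.05 m and angular speed of reader below 0.15 rad/s), for 0.2 s.
3. the knob is retightened until it breaks over (value of joint clamp_click above 0.15 rad and value of joint clamp_screw below 0.3 rad).
4. with the knob let go, the read button is pressed down (value of joint read_button above 0.004 m and value of joint clamp_click below 0.08 rad), for 0.05 s.
At the end, for the whole second after the job is handed in: Reader aimed at the short bottle (bottle's axis within 18 mm of the line straight ahead) and seated (reader_axis below 235 mm), clamp tight (screw below 0.3 rad), knob back from its breakover (below 0.08), read button up (below 1 mm), both bottles upright (within 0.1 rad) (y of bottle_short in the frame of reader_axis between -0.018 and 0.018 m and x of bottle_short in the frame of reader_axis above 0.05 m and value of joint clamp_screw below 0.3 rad and value of joint clamp_click below 0.08 rad and value of joint read_button below 0.001 m and angle between each of bottle_short, bottle_tall's own z axis and vertical below 0.1 rad and height (world z) of reader_axis below 0.235 m); the robot touches nothing.
It fails at once if the knob is backed off by half a turn (value of joint clamp_screw above 3.4 rad).
It fails at once if the knob is forced on past its breakover and the clamp overtightened (value of joint clamp_screw below -0.35 rad).
It fails at once if the short bottle is shifted more than 15 mm (distance of bottle_short from where it was at the start of the episode above 0.015 m).
It fails at once if the tall bottle is shifted more than 15 mm (distance of bottle_tall from where it was at the start of the episode above 0.015 m).
It also fails if it takes over 72 s, if anything falls off the work surface, if the arm or the gripper's body presses on something with over 40 N, if the wrist force passes 120 N, or if a joint passes its speed limit or range.

### The arm

A 7-joint arm with a two-finger parallel gripper is mounted at the origin on a cart in front of the work surface, level with it; the furniture and walls round the work are solid. World frame = base frame: x ahead of the robot, y to its left, z up, the work surface at z = 0. Lengths are in m, angles in rad, forces in N, time in s.
With the tool pointing down it reaches from about 0.4 to 0.875 m from the base axis. Payload 19.3 kg.
Tool frame: the origin (TCP) lies at the very end of the fingers, on their centre line; the grasp point (between the pads) lies 19 mm behind it; z points along the fingers, y is the line along which they close (so a half turn about z gives the same grasp; the last joint's range is limited). The gripper opens to 85 mm and grips with 20 to 120 N. Pads are 22 mm wide; open, the fingers measure 114 mm over their backs; the gripper's body (76 mm by 85 mm) begins 54 mm behind the grasp point. The pads swing forward as they close: fully open they stand 13 mm farther back than shut.
Start: joints at [-1.308, 0.521, -0.036, 1.599, 0.021, 1.021, -0.113], TCP at [0.204, 0.591, 0.231] pointing down, gripper open.
Joint ranges: [-2.91, 2.91], [-0.3, 2.13], [-1.5, 1.42], [0.17, 2.43], [-1.26, 4.41], [0.16, 1.93], [-2.52, 2.52]. Speed limits (rad/s): [1.89, 1.89, 2.39, 2.39, 3.01, 3.01, 3.01].

### API

Orientations are given as [roll, pitch, yaw] about the fixed x, y, z axes, in that order (R = Rz(yaw) Ry(pitch) Rx(roll)).
In Python, from workcell import bot gives the robot as it stands.
- The arm moves only by the tool servo_tool, never from a script. Its argument "plan" is a list of rows, each a list of 7 numbers: the finger opening in cm, from 0 to 8.54, then the shift along the tool's x, y, z in cm, then the turn, a rotation vector about the tool's x, y, z in degrees. In form: [[fingers, x, y, z, wx, wy, wz], ...]. A call has 1 to 10 rows; each row is the pose to reach, as a shift and turn from the pose commanded when the call began, along the tool's axes at that moment; what a row does not reach only later rows make up. A row lasts 1/10 s, in which the tool goes at most 50 mm and 8.59 degrees, less where a joint would pass 70% of its speed; a pose out of reach is approached as far as the arm can. A call with a gripper value outside its range is refused whole. The fingers move at their own pace and stop on an object; "force" is the grip in N (left out, the last holds). Time passes only in rows, so rows that repeat a pose let the fingers close. It gives the time, the measured TCP pose, the force, the opening and the grip force at its end, in the units of the state.
- bot.observe(): the state, without advancing time (a new reading comes with each control period).
- bot.grab_frame(name): name is "scene" or "top" or "wrist"; returns a dict with "frame" (400x640x3 uint8, blue, green, red), "mtx" (3x3 intrinsics, pixels), "R" (3x3) and "t" (3): a world point X has camera coordinates R X + t; the wrist camera has in their place "T_tool_cam" (4x4, takes a point from camera to tool coordinates, whose origin is the TCP and whose axes are the flange's). Camera axes: x right, y down, z forward; pixel columns grow to the right and rows downward; lengths in m; the calibration is good to about 2 mm. A picture is of the moment at which its call begins: read the wrist's pose just before it. There is no depth.
- bot.job_done(): hands the job in; it is judged then, once.
The state is a dict: "clock": time; "qpos": joint angles; "qd": joint speeds; "joint_efforts": joint torques, N m; "position": TCP position; "tool_rot": TCP orientation; "force": force on the tool from outside, world axes, zero at the start; "moment": the same for the moment, N m; "grip_width": finger opening in m; "finger_force": force on a finger pad.
Only numpy, scipy, OpenCV 4.12 (cv2) and the standard library are available. Lean on these libraries where they do the work, as an engineer would, in place of code of your own. Each camera call takes 0.05 s, during which the arm holds its last target. There are 200 camera calls.

## Working session

There is one attempt and no reset: what is moved stays moved. The work goes in short steps, Python scripts to look and compute and a tool call to move; the robot and the scene stay as the last step left them, time stands still between calls to the robot, and variables do not carry over. Pictures are saved under pics/ and viewed, at most 10 in all, crops included, and the job is handed in when it is done.

Besides the shell and the picture viewer there is one more tool, called after ">>>" as a command line: name --pt "numbers of a row" for each row, then --argument value for the rest. servo_tool: Moves the arm, as the interface text tells. Its arguments: {"type":"object","properties":{"plan":{"type":"array","items":{"type":"array","items":{"type":"number"}}},"force":{"type":"number"}},"required":["plan"]}

```bash
mkdir -p pics; ls; python3 - <<'E'
from workcell import bot
import cv2,pickle
s=bot.observe(); print(s['clock'],s['position'],s['tool_rot'])
d={}
for n in ['scene','top']:
    f=bot.grab_frame(n); d[n]=f; cv2.imwrite(f'pics/{n}0.png',f['frame'])
    print(n,f['mtx'].round(1).tolist(),(-f['R'].T@f['t']).round(3))
pickle.dump(d,open('f0.pkl','wb'))
E
```

```text
pics
0.0 [0.20412846 0.59036513 0.23071223] [-3.14043647e+00  8.68073248e-05  2.80874355e+00]
scene [[361.2, 0.0, 319.5], [0.0, 361.2, 201.0], [0.0, 0.0, 1.0]] [-0.054  0.86   0.524]
top [[383.0, 0.0, 319.2], [0.0, 383.0, 198.8], [0.0, 0.0, 1.0]] [0.312 0.324 0.992]
```

View pics/scene0.png

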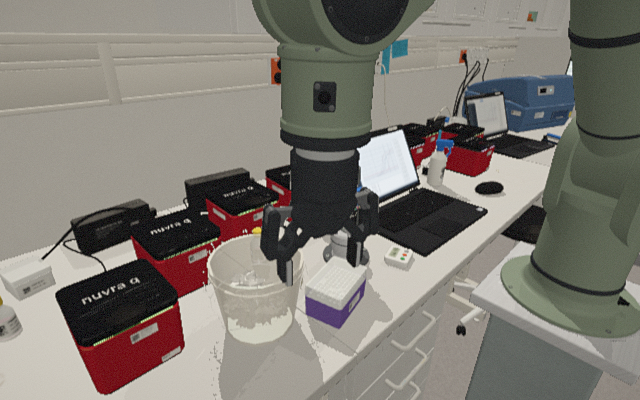

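View pics/top0.png

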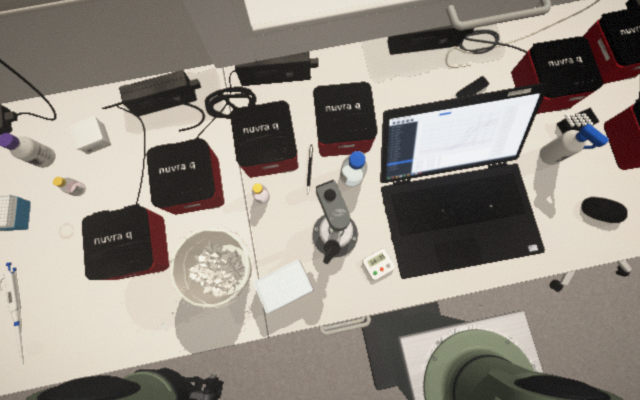

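The top view shows the stand at about (335,235), the reader case from (345,225) to (325,185), the button at (330,195), the knob bar at (331,250), the short bottle's yellow cap at (259,188) and the tall bottle's blue cap at (356,160). The scene camera's view of the stand is blocked by the gripper. I'll enlarge the top view.

```bash
cat > h.py <<'E'
import numpy as np,cv2,pickle
def plane(f,uv,z):
    uv=np.atleast_2d(np.float64(uv)); r=np.c_[uv,np.ones(len(uv))]@np.linalg.inv(f['mtx']).T@f['R']
    c=-f['R'].T@f['t']; return c+r*((z-c[2])/r[:,2])[:,None]
def proj(f,X):
    p=np.atleast_2d(X)@f['R'].T+f['t']; p=p@f['mtx'].T; return p[:,:2]/p[:,2:]
E
python3 - <<'E'
from h import *
f=pickle.load(open('f0.pkl','rb'))['top']
im=f['frame']; c=im[130:280,230:430]
cv2.imwrite('pics/crop0.png',cv2.resize(c,None,fx=4,fy=4,interpolation=cv2.INTER_CUBIC))
hsv=cv2.cvtColor(im,cv2.COLOR_BGR2HSV)
for n,lo,hi,roi in [('yellow',(15,120,120),(35,255,255),(230,160,300,220)),('blue',(100,130,60),(125,255,255),(330,140,380,190))]:
    m=cv2.inRange(hsv,lo,hi); k=np.zeros_like(m); x0,y0,x1,y1=roi; k[y0:y1,x0:x1]=m[y0:y1,x0:x1]
    cs,_=cv2.findContours(k,0,2); b=max(cs,key=cv2.contourArea); (x,y),r=cv2.minEnclosingCircle(b)
    print(n,x,y,r,cv2.contourArea(b))
    for z in (.085,.075,.145,.13): print(z,plane(f,(x,y),z).round(4))
E
```

```text
yellow 257.0 188.0 4.472236156463623 56.0
0.085 [[0.5705 0.4278 0.085 ]]
0.075 [[0.5733 0.4289 0.075 ]]
0.145 [[0.5533 0.4209 0.145 ]]
0.13 [[0.5576 0.4226 0.13  ]]
blue 356.0853576660156 159.18292236328125 8.404032707214355 181.0
0.085 [[0.593  0.1742 0.085 ]]
0.075 [[0.5961 0.1725 0.075 ]]
0.145 [[0.5744 0.1841 0.145 ]]
0.13 [[0.579  0.1816 0.13  ]]
```

View pics/crop0.png

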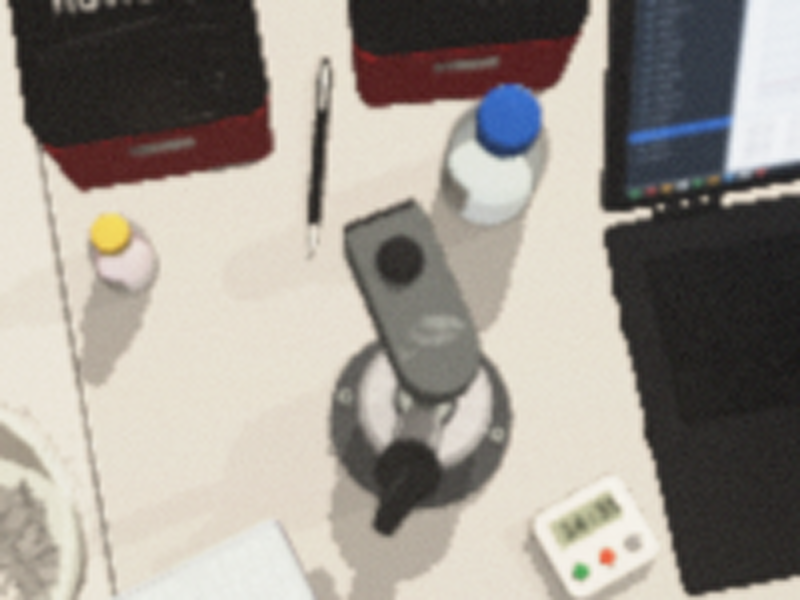

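```bash
python3 - <<'E'
from h import *
from workcell import bot
f=pickle.load(open('f0.pkl','rb'))['top']
c=lambda x,y:(230+x/4-.375,130+y/4-.375)
S=plane(f,c(421,416),.011)[0]; print('stand',S.round(4))
print('foot dia',np.linalg.norm(plane(f,c(331,420),.011)-plane(f,c(512,424),.011)))
B=plane(f,c(399.5,260),.254)[0]; print('button',B.round(4),'r',np.linalg.norm((B-S)[:2]),'yaw',np.degrees(np.arctan2(*(B-S)[1::-1])))
for n,z in(('axis224',.244),('collartop',.081)):print(n,(4*(proj(f,[S[0],S[1],z])-[230,130])+1.5).round(0))
sb=plane(f,c(110.5,233),.085)[0];tb=plane(f,c(508,120),.145)[0]
tb2=plane(f,c(490,182),.0)[0]
print('short',sb,'tall',tb,'target yaw',np.degrees(np.arctan2(*(sb-S)[1::-1])),np.linalg.norm((sb-S)[:2]))
# case edges at top z .244
for p in [(346,232),(415,202),(397,375),(478,340)]: print(p,plane(f,c(*p),.244)[0].round(4))
# screw axis: disc centre candidates
for z in (.10,.11,.12): 
  for p in [(407,472),(385,527)]: 
    P=plane(f,c(*p),z)[0]; d=(P-S)[:2]; print(z,p,P.round(4),'r',np.hypot(*d).round(4),'z on axis',.066+np.hypot(*d)*.766/.643,'az',np.degrees(np.arctan2(d[1],d[0])))
print(bot.grab_frame('wrist')['T_tool_cam'].round(3))
E
```

```text
stand [0.4311 0.2605 0.011 ]
foot dia 0.11629586881894063
button [0.4795 0.2701 0.254 ] r 0.04934620996075615 yaw 11.181783056207308
axis224 [[438. 354.]]
collartop [[425. 401.]]
short [0.57064586 0.42713367 0.085     ] tall [0.57305775 0.18309403 0.145     ] target yaw 50.0611176953274 0.21730969316969748
(346, 232) [0.5015 0.2927 0.244 ]
(415, 202) [0.5097 0.2554 0.244 ]
(397, 375) [0.4251 0.2828 0.244 ]
(478, 340) [0.434  0.2398 0.244 ]
0.1 (407, 472) [0.3901 0.2811 0.1   ] r 0.0459 z on axis 0.1207305033095856 az 153.33862438203798
0.1 (385, 527) [0.3618 0.3002 0.1   ] r 0.0799 z on axis 0.1611300448737337 az 150.22624227488524
0.11 (407, 472) [0.3892 0.2816 0.11  ] r 0.0469 z on axis 0.12191957722754121 az 153.29915435561279
0.11 (385, 527) [0.3613 0.3004 0.11  ] r 0.0805 z on axis 0.16186558654161992 az 150.2617511708081
0.12 (407, 472) [0.3883 0.2821 0.12  ] r 0.0479 z on axis 0.12310867657751778 az 153.26132797742613
0.12 (385, 527) [0.3607 0.3007 0.12  ] r 0.0811 z on axis 0.16260116446945716 az 150.29671930886914
[[-0.    -0.956 -0.293  0.075]
 [ 1.    -0.     0.    -0.001]
 [-0.    -0.293  0.956 -0.144]
 [ 0.     0.     0.     1.   ]]
```

```bash
cat >> h.py <<'E'
from scipy.spatial.transform import Rotation as Ro
def pose(s): return np.array(s['position']),Ro.from_euler('xyz',s['tool_rot'])
def rel(s,p,R):
    p0,R0=pose(s); R=R if isinstance(R,Ro) else Ro.from_matrix(R)
    return np.r_[R0.inv().apply(p-p0)*100,np.degrees((R0.inv()*R).as_rotvec())].round(2)
S=np.array([.431,.2605,0])
def knobframe(az=153,lean=40,roll=0):
    a=np.radians(az);l=np.radians(lean)
    ax=np.array([np.sin(l)*np.cos(a),np.sin(l)*np.sin(a),np.cos(l)]); e=np.array([np.sin(a),-np.cos(a),0])
    z=-ax; R=np.c_[np.cross(e,z),e,z]
    return ax,Ro.from_matrix(R)*Ro.from_euler('z',roll,degrees=True)
E
python3 - <<'E'
from h import *
from workcell import bot
s=bot.observe()
ax,R=knobframe(); O=S+[0,0,.066]
_,Rh=knobframe(lean=15)
print(O+ax*.19)
print('mid',rel(s,np.array([.30,.45,.33]),Rh)); print('pre',rel(s,O+ax*.19,R))
E
```

```text
[0.32218169 0.3159457  0.21154844]
mid [-13.65 -10.15  -9.9    0.99 -14.97   7.89]
pre [-20.13 -22.09   1.95   2.73 -39.93   7.62]
```

>>> servo_tool --pt "8.5 -4 -2 -9 0 -4 2" --pt "8.5 -8 -6 -9.9 1 -8 4" --pt "8.5 -13.6 -10.2 -9.9 1 -15 7.9" --pt "8.5 -13.6 -10.2 -9.9 1 -15 7.9" --pt "8.5 -15 -14 -7 1.5 -23 7.8" --pt "8.5 -17 -18 -3 2 -31 7.7" --pt "8.5 -20 -22 0 2.7 -40 7.6" --pt "8.5 -20 -22 0 2.7 -40 7.6" --pt "8.5 -20 -22 0 2.7 -40 7.6" --pt "8.5 -20 -22 0 2.7 -40 7.6"

```text
clock: 1.15
position: [0.3213, 0.3179, 0.2315]
tool_rot: [3.14, 0.699, 2.67]
force: [0.2, -0.3, -0.6]
grip_width: 0.0849
finger_force: 0.0
```

```bash
python3 - <<'E'
from h import *
from workcell import bot
s=bot.observe(); d={'s':s}
for n in ['wrist','scene','top']: d[n]=bot.grab_frame(n)
pickle.dump(d,open('f1.pkl','wb'))
print(s['qpos'],d['wrist']['mtx'])
a=cv2.resize(d['wrist']['frame'],(800,500)); cv2.imwrite('pics/w1.png',a)
E
```

```text
[-1.55480271  0.34934038  0.1968574   2.16453827  0.74593988  0.99077718
 -0.797298  ] [[287.45224273   0.         318.79335868]
 [  0.         287.45224273 204.09453194]
 [  0.           0.           1.        ]]
```

View pics/w1.png

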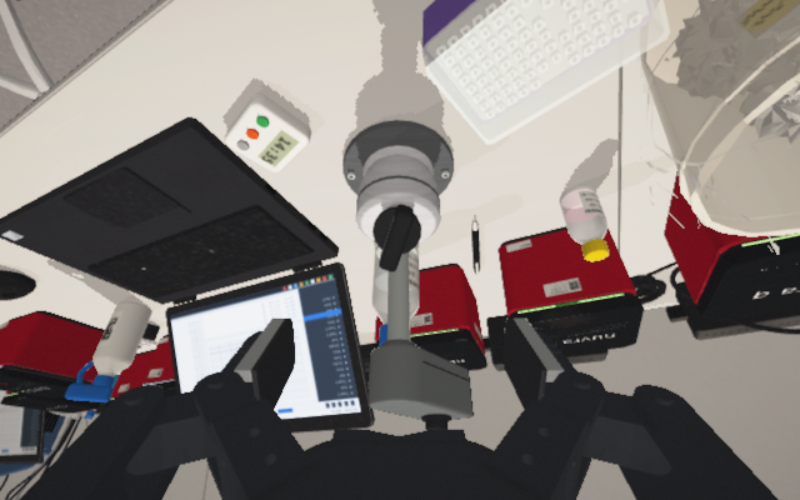

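The wrist view shows the knob bar near (398,238), roughly vertical with its lower end tilted left; the stand is at (398,165) and the reader's post at (398,290). I'll zoom on the knob.

```bash
python3 - <<'E'
from h import *
d=pickle.load(open('f1.pkl','rb')); im=d['wrist']['frame']
c=im[135:235,275:375]; g=cv2.resize(c,(600,600),interpolation=cv2.INTER_CUBIC)
g=cv2.convertScaleAbs(g,alpha=2.0,beta=10)
cv2.imwrite('pics/w1c.png',g)
E
```

```text
(no output)
```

View pics/w1c.png

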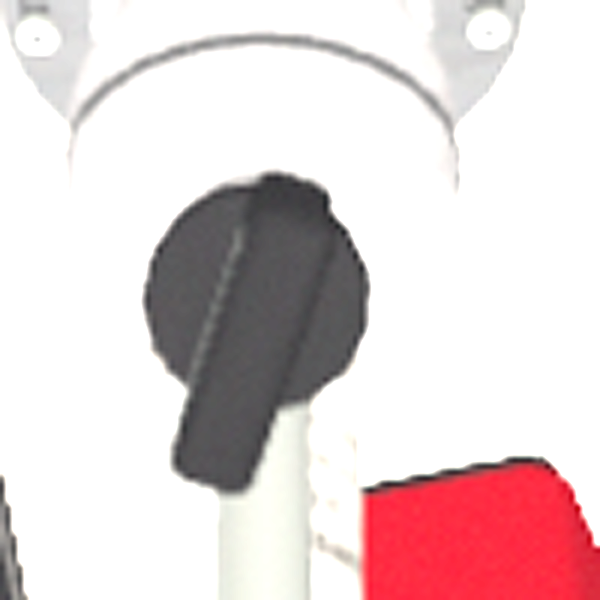

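```bash
cat >> h.py <<'E'
def wcam(fr,s):
    p,R=pose(s); M=np.eye(4); M[:3,:3]=R.as_matrix(); M[:3,3]=p
    C=np.linalg.inv(M@fr['T_tool_cam']); return {'mtx':fr['mtx'],'R':C[:3,:3],'t':C[:3,3],'frame':fr['frame']}
def onplane(f,uv,P,n):
    c=-f['R'].T@f['t']; r=np.c_[np.atleast_2d(np.float64(uv)),np.ones(len(np.atleast_2d(uv)))]@np.linalg.inv(f['mtx']).T@f['R']
    return c+r*(((P-c)@n)/(r@n))[:,None]
E
python3 - <<'E'
from h import *
from scipy.optimize import least_squares
d=pickle.load(open('f1.pkl','rb')); w=wcam(d['wrist'],d['s']); t=pickle.load(open('f0.pkl','rb'))['top']
k=lambda x,y:(275+x/6-.42,135+y/6-.42)
c=lambda x,y:(230+x/4-.375,130+y/4-.375)
a=plane(w,[k(37,37),k(488,30)],.011); print('foot screws',a.round(4),a.mean(0).round(4))
def res(v,S0):
    ax,_=knobframe(v[1]); P=S0+[0,0,.066]+ax*v[0]
    return np.r_[proj(w,P)[0]-k(258,292), proj(t,P)[0]-c(407,472)]
for S0 in (S,(S+a.mean(0)*[1,1,0])/2):
    S0=S0*[1,1,0]; r=least_squares(res,[.075,153],args=(S0,),x_scale=[.01,1]); print(S0,r.x,r.fun.round(2))
s0,az=r.x; ax,R=knobframe(az); O=S0+[0,0,.066]
q=onplane(w,[k(258-111,292),k(258+111,292)],O+ax*s0,ax); print('disc dia',np.linalg.norm(q[0]-q[1]))
sg=s0+.019
Q=onplane(w,[k(248,222),k(335,235),k(248,492),k(175,465)],O+ax*(sg+.013),ax)
L=R.inv().apply(Q-(O+ax*(sg+.013)))*1000; print('bar corners in tool-like frame mm',L.round(1))
m1=(L[0]+L[1])/2;m2=(L[2]+L[3])/2;print('len',np.linalg.norm(m1-m2),'w',np.linalg.norm(L[0]-L[1]),np.linalg.norm(L[2]-L[3]),'mid',(m1+m2)/2,'angle',np.degrees(np.arctan2((m1-m2)[1],(m1-m2)[0])))
E
```

```text
foot screws [[0.4136 0.213  0.011 ]
 [0.4576 0.304  0.011 ]] [0.4356 0.2585 0.011 ]
[0.431  0.2605 0.    ] [7.52601605e-02 1.53332491e+02] [ 0.03 -0.09  0.04  0.1 ]
[0.43329236 0.25950155 0.        ] [7.45782752e-02 1.53516831e+02] [ 0.04  1.28  0.37 -1.14]
disc dia 0.03643062663287083
bar corners in tool-like frame mm [[ 18.9  -1.   -0. ]
 [ 16.9  11.4   0. ]
 [-22.1  -1.5  -0. ]
 [-17.8 -12.3   0. ]]
len 39.76833048074717 w 12.633174934994814 11.717128157401444 mid [-1.00802488e+00 -8.42569707e-01 -1.43436393e-14] angle 17.72179458336195
```

```bash
cat >> h.py <<'E'
AZ=153.3; O=S+[0,0,.066]
def knobpose(s,roll):
    ax,R=knobframe(AZ,roll=roll); R0=knobframe(AZ)[1]
    return O+ax*s+R0.apply([-.0005,-.0005,0]),R
E
python3 - <<'E'
from h import *
from workcell import bot
s=bot.observe()
for a in ((.13,17.7),(.082,17.7)): print(rel(s,*knobpose(*a)))
E
```

```text
[ 1.12 -0.3   7.66 -0.06  0.02 17.38]
[ 1.12 -0.3  12.46 -0.06  0.02 17.38]
```

>>> servo_tool --pt "4.0 1.1 -0.3 3 0 0 8.5" --pt "4.0 1.1 -0.3 7.5 0 0 17.4" --pt "4.0 1.1 -0.3 7.5 0 0 17.4" --pt "4.0 1.1 -0.3 9 0 0 17.4" --pt "4.0 1.1 -0.3 10.5 0 0 17.4" --pt "4.0 1.1 -0.3 12 0 0 17.4" --pt "4.0 1.1 -0.3 12.45 0 0 17.4" --pt "4.0 1.1 -0.3 12.45 0 0 17.4" --pt "4.0 1.1 -0.3 12.45 0 0 17.4"

```text
clock: 2.2
position: [0.3838, 0.283, 0.1294]
tool_rot: [2.893, 0.66, 2.281]
force: [-0.2, 0.0, -0.2]
grip_width: 0.0403
finger_force: 0.0
```

```bash
python3 - <<'E'
from h import *
from workcell import bot
s=bot.observe(); print(s['force'],s['grip_width'],rel(s,*knobpose(.082,17.7)))
f=bot.grab_frame('wrist')
cv2.imwrite('pics/w2.png',cv2.convertScaleAbs(f['frame'],alpha=1.6,beta=10)[100:400,120:520])
E
```

```text
[-0.18509745  0.01949475 -0.15124864] 0.04032994085432053 [ 0.04  0.05  0.02 -0.06  0.07  0.05]
```

View pics/w2.png

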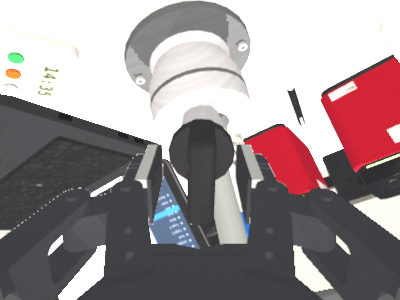

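The wrist view shows the bar at (203,185), parallel to the fingers and centred between them (158 and 238). Closing.

>>> servo_tool --pt "0.8 0 0 0 0 0 0" --pt "0.8 0 0 0 0 0 0" --pt "0.8 0 0 0 0 0 0" --pt "0.8 0 0 0 0 0 0" --pt "0.8 0 0 0 0 0 0" --pt "0.8 0 0 0 0 0 0" --force 50

```text
clock: 2.85
position: [0.3843, 0.2837, 0.1295]
tool_rot: [2.892, 0.66, 2.282]
force: [1.8, 4.0, 5.7]
grip_width: 0.0122
finger_force: 49.0
```

>>> servo_tool --pt "0.8 0 0 0 0 0 -5" --pt "0.8 0 0 0 0 0 -12" --pt "0.8 0 0 0 0 0 -18" --pt "0.8 0 0 0 0 0 -24" --pt "0.8 0 0 0 0 0 -30" --pt "0.8 0 0 0 0 0 -30"

```text
clock: 3.45
position: [0.3844, 0.2837, 0.1295]
tool_rot: [-2.961, 0.679, 2.959]
force: [1.9, 4.9, 7.1]
grip_width: 0.0126
finger_force: 49.1
```

```bash
python3 - <<'E'
from h import *
from workcell import bot
s=bot.observe(); p,R=pose(s); print(s['force'],R.inv().apply(s['moment']).round(3),s['grip_width'],s['finger_force'],rel(s,*knobpose(.082,-12.3)),s['qpos'])
E
```

```text
[1.92246332 4.8768092  7.1085599 ] [-1.483 -0.686 -0.145] 0.012573563436090479 49.09882664680481 [ 0.05 -0.02  0.02  0.02  0.06  0.27] [-1.40981313  0.56074384  0.22954324  2.24807372  0.99935335  0.7007169
 -0.7813521 ]
```

>>> servo_tool --pt "0.8 0 0 0 0 0 -5" --pt "0.8 0 0 0 0 0 -11" --pt "0.8 0 0 0 0 0 -17" --pt "0.8 0 0 0 0 0 -23" --pt "0.8 0 0 0 0 0 -29" --pt "0.8 0 0 0 0 0 -35" --pt "0.8 0 0 0 0 0 -40" --pt "0.8 0 0 0 0 0 -40" --pt "0.8 0 0 0 0 0 -40"

```text
clock: 4.35
position: [0.3843, 0.2838, 0.1295]
tool_rot: [-2.555, 0.404, -2.57]
force: [3.8, 4.9, 3.6]
grip_width: 0.0125
finger_force: 48.9
```

```bash
python3 - <<'E'
from h import *
from workcell import bot
s=bot.observe(); p,R=pose(s); print(s['force'],R.inv().apply(s['moment']).round(3),s['grip_width'],s['finger_force'],rel(s,*knobpose(.082,-52.3)),s['qpos'])
d={}
for n in ('wrist','scene','top'): d[n]=bot.grab_frame(n)
d['s']=s; pickle.dump(d,open('f2.pkl','wb'))
E
```

```text
[3.76907463 4.9076162  3.55852545] [-1.055 -1.347 -0.18 ] 0.012497244292779092 48.936156034469604 [ 0.05  0.    0.02 -0.01  0.06  0.06] [-1.32552229  0.54904311  0.11964765  2.24383476  1.03807685  0.75456735
 -0.12288891]
```

>>> servo_tool --pt "4 0 0 0 0 0 0" --pt "4 0 0 0 0 0 0" --pt "4 0 0 0 0 0 0" --pt "4 0 0 -2 0 0 0" --pt "4 0 0 -5 0 0 0" --pt "4 0 0 -9 0 0 0" --pt "8.5 0 0 -12 0 0 0" --pt "8.5 0 0 -12 0 0 0"

```text
clock: 5.3
position: [0.3135, 0.3195, 0.2228]
tool_rot: [-2.557, 0.405, -2.57]
force: [1.1, 0.7, 0.2]
grip_width: 0.0677
finger_force: 0.0
```

```bash
cat >> h.py <<'E'
def readerpose(yaw,z,ahead=.01):
    y=np.radians(yaw); return S+[ahead*np.cos(y),ahead*np.sin(y),z],Ro.from_euler('xyz',[180,0,yaw+180],degrees=True)
E
python3 - <<'E'
from h import *
from workcell import bot
s=bot.observe(); p,R=pose(s); print(p,s['force'],s['grip_width'],s['qpos'])
for z in (.32,.209): print(rel(s,*readerpose(10.5,z)))
d={}
for n in ('wrist','top'): d[n]=bot.grab_frame(n)
d['s']=s; pickle.dump(d,open('f3.pkl','wb'))
a=d['top']['frame'][130:280,230:430]; a=cv2.resize(a,None,fx=2.6,fy=2.6,interpolation=cv2.INTER_CUBIC)
b=cv2.convertScaleAbs(d['wrist']['frame'][100:300,220:420],alpha=1.7,beta=10); b=cv2.resize(b,(390,390)) if 0 else cv2.resize(b,(280,280))
o=np.zeros((390,800,3),np.uint8); o[:,:520]=a; o[:280,520:]=b; cv2.imwrite('pics/c3.png',o)
E
```

```text
[0.3135434  0.31950627 0.22276843] [1.12399871 0.65886853 0.22458906] 0.06765246339554627 [-1.43790455  0.35524817  0.02938292  2.17043441  0.78772674  1.02331925
  0.04601061]
[-10.83 -13.03   1.5  -28.11  28.53  14.56]
[ -6.46  -7.4   10.01 -28.11  28.53  14.56]
```

View pics/c3.png

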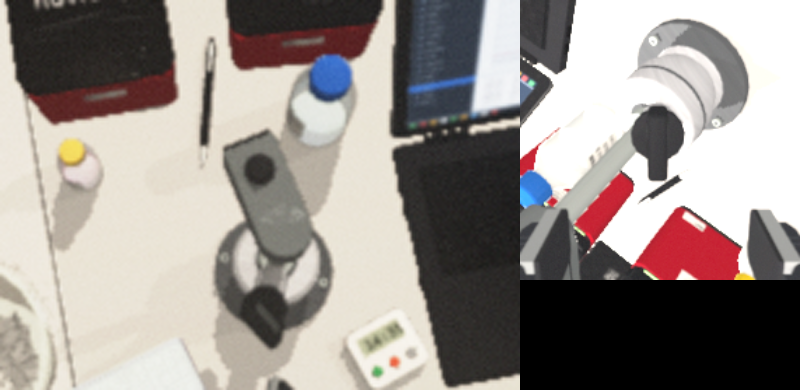

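The knob now points about 70° from where it was, and the reader and both bottles have not moved. Next I move over the reader.

>>> servo_tool --pt "8.5 -1.6 -2 -3 -5 5 2.5" --pt "8.5 -3.2 -4 -6.1 -10 10 5" --pt "8.5 -5 -6 -5 -16 16 8" --pt "8.5 -8 -9 -2 -22 22 11" --pt "8.5 -10.8 -13 1.5 -28.1 28.5 14.6" --pt "8.5 -10.8 -13 1.5 -28.1 28.5 14.6" --pt "8.5 -10.8 -13 1.5 -28.1 28.5 14.6" --pt "8.5 -10.8 -13 1.5 -28.1 28.5 14.6"

```text
clock: 6.2
position: [0.4428, 0.2583, 0.3166]
tool_rot: [-3.135, -0.002, -2.966]
force: [-0.5, 0.4, -0.0]
grip_width: 0.0851
finger_force: 0.0
```

```bash
python3 - <<'E'
from h import *
from workcell import bot
s=bot.observe(); p,R=pose(s); print(p,s['tool_rot'],s['force'],s['qpos'])
for z in (.24,.209): print(rel(s,*readerpose(10.5,z)))
d={'wrist':bot.grab_frame('wrist'),'s':s}; pickle.dump(d,open('f4.pkl','wb'))
w=wcam(d['wrist'],s)
print('proj axis,button', proj(w,[S+[0,0,.244],S+[.05*np.cos(.183),.05*np.sin(.183),.254]]).round(0))
cv2.imwrite('pics/w4.png',cv2.convertScaleAbs(d['wrist']['frame'],alpha=1.6,beta=10))
E
```

```text
[0.44279527 0.25830593 0.31657608] [-3.13513808e+00 -1.50730986e-03 -2.96581829e+00] [-0.46037706  0.44467217 -0.00133581] [-0.80468967  0.25805249  0.19628939  1.7864736  -0.04987517  1.10642088
  1.15437975]
[ 0.11  0.48  7.65 -0.37 -0.09 -0.43]
[ 0.11  0.5  10.75 -0.37 -0.09 -0.43]
proj axis,button [[325. 201.]
 [326. 265.]]
```

View pics/w4.png

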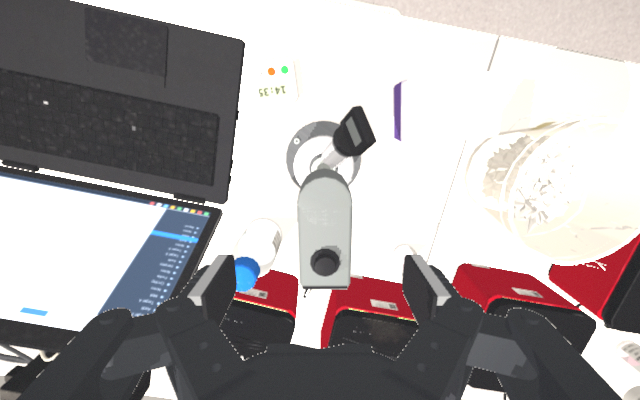

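The wrist view shows the case straight between the open fingers, with the button at (325,262) against a predicted (326,265). I descend and grip.

>>> servo_tool --pt "8.5 0.1 0.5 3 0 0 0" --pt "8.5 0.1 0.5 6 -0.4 0 -0.4" --pt "8.5 0.1 0.5 9 -0.4 0 -0.4" --pt "8.5 0.1 0.5 10.7 -0.4 0 -0.4" --pt "8.5 0.1 0.5 10.7 -0.4 0 -0.4" --pt "4.0 0.1 0.5 10.7 -0.4 0 -0.4" --pt "4.0 0.1 0.5 10.7 -0.4 0 -0.4" --pt "4.0 0.1 0.5 10.7 -0.4 0 -0.4" --pt "4.0 0.1 0.5 10.7 -0.4 0 -0.4" --pt "4.0 0.1 0.5 10.7 -0.4 0 -0.4" --force 25

```text
clock: 7.25
position: [0.4406, 0.2647, 0.212]
tool_rot: [3.138, 0.002, -2.955]
force: [-0.6, -1.6, 6.4]
grip_width: 0.0439
finger_force: 25.2
```

```bash
python3 - <<'E'
from h import *
from workcell import bot
s=bot.observe(); p,R=pose(s); print(p,s['tool_rot'],s['force'],s['grip_width'],s['finger_force'])
for y in (20,30,40,50): print(rel(s,*readerpose(y,.209)))
E
```

```text
[0.44058356 0.26470258 0.21199371] [ 3.13823031e+00  1.68967503e-03 -2.95463131e+00] [-0.61776343 -1.62486747  6.37099563] 0.04394920469738609 25.220608357340097
[ 0.03 -0.07  0.3   0.18  0.11 -9.29]
[  0.08   0.09   0.3    0.17   0.13 -19.29]
[  0.15   0.25   0.3    0.16   0.14 -29.29]
[  0.25   0.4    0.3    0.15   0.16 -39.29]
```

>>> servo_tool --pt "4.0 0 0.09 0 0 0 -5" --pt "4.0 0.02 0.17 0 0 0 -10" --pt "4.0 0.03 0.26 0 0 0 -15" --pt "4.0 0.06 0.34 0 0 0 -20" --pt "4.0 0.1 0.42 0 0 0 -25" --pt "4.0 0.13 0.5 0 0 0 -30" --pt "4.0 0.18 0.57 0 0 0 -35" --pt "4.0 0.23 0.63 0 0 0 -39" --pt "4.0 0.23 0.63 0 0 0 -39" --pt "4.0 0.23 0.63 0 0 0 -39"

```text
clock: 8.25
position: [0.4373, 0.2702, 0.2119]
tool_rot: [3.14, 0.003, -2.274]
force: [1.1, -1.8, 6.1]
grip_width: 0.0436
finger_force: 25.0
```

>>> servo_tool --pt "4.0 0 0 0 0 0 0" --pt "4.0 0 0 0 0 0 0" --pt "4.0 0 0 0 0 0 0"

```text
clock: 8.55
position: [0.4373, 0.2703, 0.2119]
tool_rot: [3.14, 0.003, -2.274]
force: [0.3, -2.9, 7.1]
grip_width: 0.0439
finger_force: 25.0
```

```bash
python3 - <<'E'
from h import *
from workcell import bot
s=bot.observe(); p,R=pose(s); print(p,np.degrees(s['tool_rot']),s['force'],s['moment'],s['grip_width'],s['finger_force'],s['qpos'])
E
```

```text
[0.43734099 0.27027833 0.21192976] [ 179.93627693    0.19079354 -130.30418125] [ 0.29631538 -2.85062563  7.07483031] [-0.80717883 -0.3541119   0.03383649] 0.04390134318327686 24.98585343360901 [-0.67753089  0.3689639   0.01260247  1.91349098 -0.00834263  0.85614178
  1.77782835]
```

>>> servo_tool --pt "8.5 0 0 0 0 0 0" --pt "8.5 0 0 0 0 0 0" --pt "8.5 0 0 0 0 0 0" --pt "8.5 0 0 0 0 0 0" --pt "8.5 0 0 0 0 0 0" --pt "8.5 0 0 -2 0 0 0" --pt "8.5 0 0 -5 0 0 0" --pt "8.5 0 0 -9 0 0 0" --pt "8.5 0 0 -13 0 0 0" --pt "8.5 0 0 -13 0 0 0"

```text
clock: 9.55
position: [0.4381, 0.2709, 0.3457]
tool_rot: [3.141, 0.009, -2.274]
force: [-0.2, -0.2, -1.0]
grip_width: 0.0853
finger_force: 0.0
```

```bash
python3 - <<'E'
from h import *
from workcell import bot
s=bot.observe(); p,R=pose(s); print(p,s['grip_width'],s['force'])
d={'wrist':bot.grab_frame('wrist'),'s':s}; pickle.dump(d,open('f5.pkl','wb'))
w=wcam(d['wrist'],s)
# button: darkest round blob near prediction
B=S+[.05*np.cos(np.radians(50)),.05*np.sin(np.radians(50)),.254]
pr=proj(w,[S+[0,0,.244],B,[.5706,.4275,.085],[.5706,.4275,0]]); print(pr.round(0))
g=cv2.cvtColor(d['wrist']['frame'],cv2.COLOR_BGR2GRAY); x,y=pr[1].astype(int)
k=g[y-30:y+30,x-30:x+30]; _,m=cv2.threshold(k,45,255,1)
n,l,st,ce=cv2.connectedComponentsWithStats(m); print(st[1:],ce[1:]+[x-30,y-30])
print(rel(s,*knobpose(.19,-52.3)),rel(s,*knobpose(.13,-52.3)))
cv2.imwrite('pics/w5.png',cv2.convertScaleAbs(d['wrist']['frame'],alpha=1.6,beta=10))
E
```

```text
[0.43810466 0.27087206 0.3457023 ] 0.0853045398407558 [-0.19352339 -0.21313902 -0.98791917]
[[317. 190.]
 [318. 246.]
 [319. 294.]
 [319. 267.]]
[[ 17  16  25  24 458]
 [  9  50  40   2  42]] [[315.89082969 243.24235808]
 [314.64285714 266.92857143]]
[  4.28  11.68  13.35  36.45 -16.97  22.94] [  3.41   7.93  17.96  36.45 -16.97  22.94]
```

View pics/w5.png

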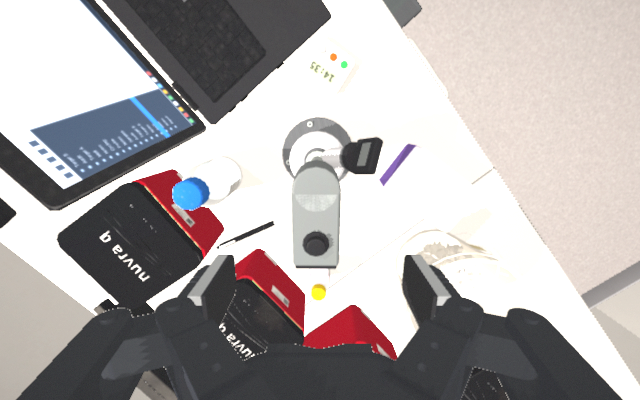

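The button is at (316,243), the case edges run straight down the image at x≈293–340, and the short bottle's cap is at (319,292). The bottle lies about 3 mm off the aim line, so the aim is good. Back to the knob.

>>> servo_tool --pt "8.5 1 3 0 6 -3 4" --pt "8.5 2.5 7 0 12 -5.7 7.6" --pt "6 4.2 11.7 1 18 -8.5 11.5" --pt "4 4.2 11.7 5 24 -11.3 15.3" --pt "4 4.2 11.7 9 30 -14 19" --pt "4 4.2 11.7 13 36.5 -17 23" --pt "4 4.2 11.7 13.3 36.5 -17 23" --pt "4 4.2 11.7 13.3 36.5 -17 23" --pt "4 4.2 11.7 13.3 36.5 -17 23" --pt "4 4.2 11.7 13.3 36.5 -17 23"

```text
clock: 10.6
position: [0.319, 0.3139, 0.2063]
tool_rot: [-2.551, 0.395, -2.567]
force: [1.2, -0.3, 0.7]
grip_width: 0.0399
finger_force: 0.0
```

```bash
python3 - <<'E'
from h import *
from workcell import bot
s=bot.observe(); p,R=pose(s); print(p,s['grip_width'],s['force'],s['qpos'])
d={'wrist':bot.grab_frame('wrist'),'s':s}; pickle.dump(d,open('f6.pkl','wb'))
for a in ((.13,-52.3),(.082,-52.3)): print(rel(s,*knobpose(*a)))
w=wcam(d['wrist'],s); P,Rk=knobpose(.1073,-52.3)
u=proj(w,[P,P+Rk.apply([.022,0,0]),P-Rk.apply([.022,0,0])]); print(u.round(0))
im=cv2.convertScaleAbs(d['wrist']['frame'],alpha=1.7,beta=10)
x,y=u[0].astype(int); c=cv2.resize(im[y-60:y+60,x-60:x+60],(600,600),interpolation=cv2.INTER_CUBIC)
for q in (u-[x-60,y-60])*5: cv2.circle(c,tuple(int(v) for v in q),4,(0,0,255),-1)
cv2.imwrite('pics/w6.png',c)
E
```

```text
[0.31895175 0.31393145 0.20627958] 0.03985766495544129 [ 1.20415266 -0.26672357  0.67576761] [-1.34721509  0.38507759 -0.06231898  2.18194053  0.83176103  1.01884423
  0.00313666]
[-0.53 -0.28  5.72 -0.19 -0.32  0.47]
[-0.55 -0.27 10.52 -0.19 -0.32  0.47]
[[316. 218.]
 [317. 192.]
 [316. 242.]]
```

View pics/w6.png

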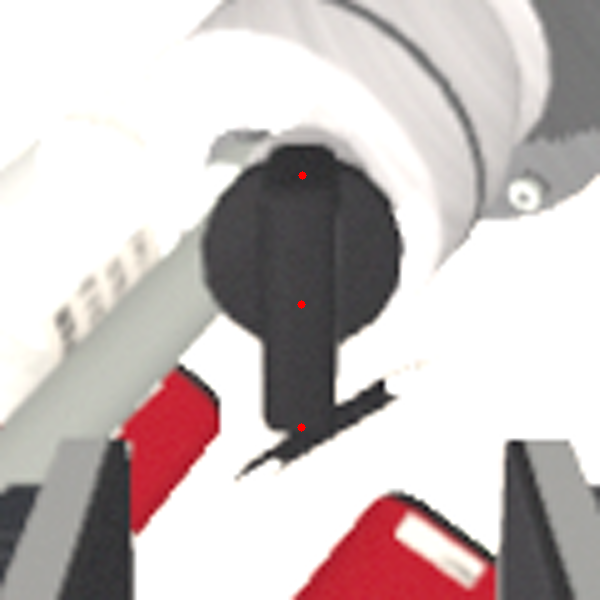

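The bar is where predicted: its axis is at about (300,300), upright in the tool frame, and it matches the red dots. I approach and grip.

>>> servo_tool --pt "4 -0.3 -0.2 3 0 0 0" --pt "4 -0.55 -0.27 5.7 -0.2 -0.3 0.5" --pt "4 -0.55 -0.27 7.5 -0.2 -0.3 0.5" --pt "4 -0.55 -0.27 9 -0.2 -0.3 0.5" --pt "4 -0.55 -0.27 10.5 -0.2 -0.3 0.5" --pt "4 -0.55 -0.27 10.5 -0.2 -0.3 0.5" --pt "0.8 -0.55 -0.27 10.5 -0.2 -0.3 0.5" --pt "0.8 -0.55 -0.27 10.5 -0.2 -0.3 0.5" --pt "0.8 -0.55 -0.27 10.5 -0.2 -0.3 0.5" --pt "0.8 -0.55 -0.27 10.5 -0.2 -0.3 0.5" --force 50

```text
clock: 11.65
position: [0.3848, 0.2849, 0.1314]
tool_rot: [-2.561, 0.408, -2.576]
force: [-4.7, 5.8, 2.0]
grip_width: 0.0123
finger_force: 51.1
```

>>> servo_tool --pt "0.8 0 0 0 0 0 0" --pt "0.8 0 0 0 0 0 0" --pt "0.8 0 0 0 0 0 0"

```text
clock: 11.95
position: [0.3848, 0.285, 0.1314]
tool_rot: [-2.561, 0.408, -2.575]
force: [-3.4, 6.0, 2.4]
grip_width: 0.0125
finger_force: 51.2
```

```bash
cat > st.py <<'E'
from h import *
from workcell import bot
s=bot.observe(); p,R=pose(s)
r=-rel(s,O,knobframe(AZ)[1])[5]
T=np.array(s['moment']); print('roll',r,'Mtool',R.inv().apply(T).round(3),'F',np.round(s['force'],1),'w',round(s['grip_width'],4),'ff',round(s['finger_force'],1))
E
python3 st.py
```

```text
roll -52.01 Mtool [-1.429  0.479 -0.051] F [-3.4  6.   2.4] w 0.0125 ff 51.2
```

>>> servo_tool --pt "0.8 0 0 0 0 0 6" --pt "0.8 0 0 0 0 0 12" --pt "0.8 0 0 0 0 0 18" --pt "0.8 0 0 0 0 0 24" --pt "0.8 0 0 0 0 0 30" --pt "0.8 0 0 0 0 0 35" --pt "0.8 0 0 0 0 0 35"

```text
clock: 12.65
position: [0.3848, 0.2843, 0.1316]
tool_rot: [-2.907, 0.662, 3.051]
force: [-6.0, 1.6, 7.1]
grip_width: 0.012
finger_force: 51.8
```

```bash
python3 st.py
```

```text
roll -16.79 Mtool [-0.119  1.11   0.164] F [-6.   1.6  7.1] w 0.012 ff 51.8
```

>>> servo_tool --pt "0.8 0 0 0 0 0 5" --pt "0.8 0 0 0 0 0 10" --pt "0.8 0 0 0 0 0 15" --pt "0.8 0 0 0 0 0 15"

```text
clock: 13.05
position: [0.3847, 0.2841, 0.1316]
tool_rot: [-3.117, 0.696, 2.716]
force: [-8.0, 0.2, 9.3]
grip_width: 0.0124
finger_force: 52.1
```

```bash
python3 st.py
```

```text
roll -1.8 Mtool [0.529 1.086 0.11 ] F [-8.   0.2  9.3] w 0.0124 ff 52.1
```

>>> servo_tool --pt "0.8 0 0 0 0 0 3" --pt "0.8 0 0 0 0 0 5" --pt "0.8 0 0 0 0 0 5"

```text
clock: 13.35
position: [0.3847, 0.284, 0.1315]
tool_rot: [3.095, 0.695, 2.606]
force: [-10.3, -0.8, 10.4]
grip_width: 0.0123
finger_force: 52.3
```

```bash
python3 st.py
```

```text
roll 3.08 Mtool [0.727 1.057 0.011] F [-10.3  -0.8  10.4] w 0.0123 ff 52.3
```

```bash
cat >> st.py <<'E'
ax=knobframe(AZ)[0]
# moment about the screw axis if 'moment' is taken at world origin / TCP / wrist
M=np.array(s['moment']);F=np.array(s['force'])
print('tau7',np.round(s['joint_efforts'][4:],3),'Ftool',R.inv().apply(F).round(1),'Mz if world origin',((M-np.cross(p,F))@ax).round(3),'s',((p-O)@ax).round(4))
E
python3 st.py
```

```text
roll 3.08 Mtool [0.727 1.057 0.011] F [-10.3  -0.8  10.4] w 0.0123 ff 52.3
tau7 [ 2.037  2.766 -0.953] Ftool [ -0.2  -5.3 -13.7] Mz if world origin 1.279 s 0.0836
```

>>> servo_tool --pt "0.8 0 0 0 0 0 2" --pt "0.8 0 0 0 0 0 4" --pt "0.8 0 0 0 0 0 4"

```text
clock: 13.65
position: [0.3846, 0.284, 0.1315]
tool_rot: [3.037, 0.69, 2.515]
force: [-10.4, 0.3, 9.9]
grip_width: 0.012
finger_force: 52.4
```

```bash
python3 st.py
```

```text
roll 7.07 Mtool [ 0.891  1.044 -0.02 ] F [-10.4   0.3   9.9] w 0.012 ff 52.4
tau7 [ 2.115  2.711 -0.938] Ftool [  0.3  -4.4 -13.6] Mz if world origin 0.749 s 0.0836
```

>>> servo_tool --pt "0.8 0 0 0 0 0 2" --pt "0.8 0 0 0 0 0 4" --pt "0.8 0 0 0 0 0 4"

```text
clock: 13.95
position: [0.3846, 0.2839, 0.1315]
tool_rot: [2.981, 0.681, 2.426]
force: [-10.4, 0.5, 10.2]
grip_width: 0.0125
finger_force: 52.5
```

```bash
python3 st.py
```

```text
roll 11.07 Mtool [ 1.113  0.964 -0.097] F [-10.4   0.5  10.2] w 0.0125 ff 52.5
tau7 [ 2.199  2.662 -0.951] Ftool [ -0.1  -4.2 -13.9] Mz if world origin 0.845 s 0.0836
```

>>> servo_tool --pt "0.8 0 0 0 0 0 2" --pt "0.8 0 0 0 0 0 4" --pt "0.8 0 0 0 0 0 4"

```text
clock: 14.25
position: [0.3846, 0.2839, 0.1315]
tool_rot: [2.926, 0.667, 2.338]
force: [-11.0, -1.6, 10.7]
grip_width: 0.0121
finger_force: 52.5
```

```bash
python3 st.py
```

```text
roll 15.07 Mtool [ 1.266  0.938 -0.034] F [-11.   -1.6  10.7] w 0.0121 ff 52.5
tau7 [ 2.283  2.622 -0.965] Ftool [ -1.5  -6.1 -14. ] Mz if world origin 1.574 s 0.0836
```

>>> servo_tool --pt "0.8 0 0 0 0 0 2" --pt "0.8 0 0 0 0 0 4" --pt "0.8 0 0 0 0 0 4"

```text
clock: 14.55
position: [0.3845, 0.2838, 0.1315]
tool_rot: [2.874, 0.651, 2.252]
force: [-12.2, -1.1, 11.0]
grip_width: 0.0119
finger_force: 52.6
```

```bash
python3 st.py
```

```text
roll 19.07 Mtool [ 1.411  0.847 -0.093] F [-12.2  -1.1  11. ] w 0.0119 ff 52.6
tau7 [ 2.366  2.593 -0.98 ] Ftool [ -1.3  -6.3 -15.1] Mz if world origin 1.337 s 0.0836
```

>>> servo_tool --pt "0.8 0 0 0 0 0 2" --pt "0.8 0 0 0 0 0 4" --pt "0.8 0 0 0 0 0 4"

```text
clock: 14.85
position: [0.3844, 0.2837, 0.1314]
tool_rot: [2.824, 0.631, 2.169]
force: [-12.4, -1.6, 11.0]
grip_width: 0.012
finger_force: 52.7
```

```bash
python3 st.py
```

```text
roll 23.06 Mtool [ 1.542  0.747 -0.044] F [-12.4  -1.6  11. ] w 0.012 ff 52.7
tau7 [ 2.446  2.567 -0.996] Ftool [ -1.9  -6.8 -15.1] Mz if world origin 1.41 s 0.0836
```

```bash
python3 - <<'E'
from h import *
from workcell import bot
for n in ('f0','f1','f2','f3','f4','f5','f6'):
    d=pickle.load(open(n+'.pkl','rb'))
    if 's' not in d: continue
    s=d['s']; p,R=pose(s); g=R.inv().apply([0,0,-1]); print(n,'tau7',round(s['joint_efforts'][6],4),'g in tool',g.round(3),'Mz',R.inv().apply(s['moment'])[2].round(3))
s=bot.observe(); p,R=pose(s); g=R.inv().apply([0,0,-1]);print('now',s['joint_efforts'][6],g.round(3))
m=[]
for i in range(6):
    bot.grab_frame('scene'); s=bot.observe(); m.append(R.inv().apply(s['moment'])[2])
print(np.round(m,3),np.mean(m))
E
```

```text
f1 tau7 -0.2419 g in tool [ 0.643 -0.001  0.766] Mz -0.004
f2 tau7 0.0889 g in tool [0.393 0.509 0.766] Mz -0.18
f3 tau7 0.8638 g in tool [0.394 0.507 0.767] Mz -0.045
f4 tau7 0.5763 g in tool [-0.002  0.006  1.   ] Mz -0.017
f5 tau7 -0.0047 g in tool [ 0.009 -0.001  1.   ] Mz -0.014
f6 tau7 -3.2163 g in tool [0.385 0.514 0.767] Mz 0.017
now -0.9957185760140419 [ 0.59  -0.252  0.767]
[-0.05  -0.038 -0.054 -0.037 -0.026 -0.005] -0.03499953309842163
```

Torque readings are ambiguous because of grip preload. A clean test is to open the fingers: if the knob had broken over, the bar springs back relative to the tool.

>>> servo_tool --pt "4 0 0 0 0 0 0" --pt "4 0 0 0 0 0 0" --pt "4 0 0 0 0 0 0" --pt "4 0 0 0 0 0 0"

```text
clock: 15.55
position: [0.3852, 0.2837, 0.1312]
tool_rot: [2.824, 0.631, 2.17]
force: [0.2, -0.8, 0.5]
grip_width: 0.0399
finger_force: 0.0
```

```bash
python3 st.py; python3 - <<'E'
from h import *
from workcell import bot
s=bot.observe(); f=bot.grab_frame('wrist'); pickle.dump({'s':s,'wrist':f},open('f7.pkl','wb'))
w=wcam(f,s); P,Rk=knobpose(.1073,23); u=proj(w,[P,P+Rk.apply([.022,0,0]),P-Rk.apply([.022,0,0])]); print(u.round(0))
im=cv2.convertScaleAbs(f['frame'],alpha=1.9,beta=15); x,y=u[0].astype(int); x0,y0=max(x-75,0),max(y-75,0)
c=cv2.resize(im[y0:y0+150,x0:x0+150],(600,600),interpolation=cv2.INTER_CUBIC)
for q in (u-[x0,y0])*4: cv2.circle(c,tuple(int(v) for v in q),3,(0,0,255),-1)
cv2.imwrite('pics/w7.png',c)
E
```

```text
roll 23.02 Mtool [ 0.231  0.642 -0.003] F [ 0.2 -0.8  0.5] w 0.0399 ff 0.0
tau7 [1.276 3.048 0.008] Ftool [-0.9 -0.3 -0.1] Mz if world origin 0.48 s 0.0829
[[316. 277.]
 [316. 234.]
 [317. 317.]]
```

View pics/w7.png

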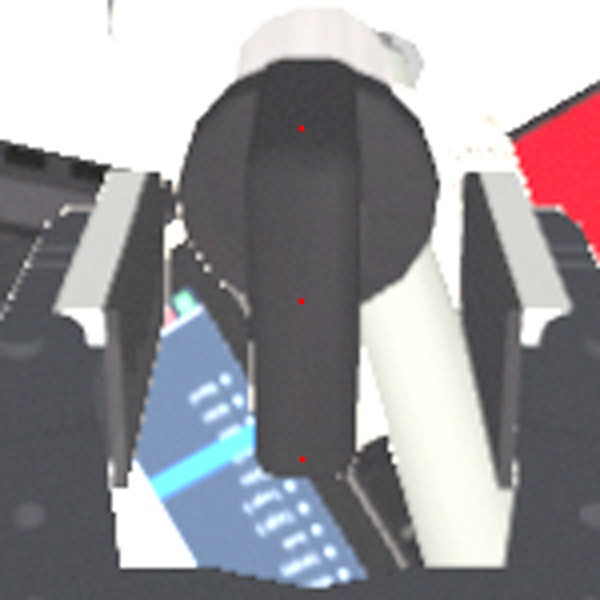

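The bar is still parallel to the fingers: its edges run from x 250 to 258 and from 358 to 355, so there is no spring-back and it hasn't broken over. That picture was my eleventh, one over the limit of 10, so I'll use numbers only from here. I regrip and tighten in small steps. From the given ranges, breakover must come within 17.6° of here. Up to 28° more in total is safe: it gives a click of 0.18–0.49.

>>> servo_tool --pt "0.8 0 0 0 0 0 0" --pt "0.8 0 0 0 0 0 0" --pt "0.8 0 0 0 0 0 0" --pt "0.8 0 0 0 0 0 0" --pt "0.8 0 0 0 0 0 0" --pt "0.8 0 0 0 0 0 0" --force 50

```text
clock: 16.2
position: [0.3849, 0.2835, 0.131]
tool_rot: [2.825, 0.632, 2.17]
force: [-6.5, -1.0, 4.0]
grip_width: 0.0125
finger_force: 50.1
```

```bash
cat > av.py <<'E'
from h import *
from workcell import bot
m=[];F=[]
for i in range(5):
    bot.grab_frame('wrist'); s=bot.observe(); R=pose(s)[1]; m.append(R.inv().apply(s['moment'])); F.append(R.inv().apply(s['force']))
print('roll',-rel(s,O,knobframe(AZ)[1])[5],'M',np.mean(m,0).round(3),'sd',np.std(m,0)[2].round(3),'F',np.mean(F,0).round(1),'tau7',round(s['joint_efforts'][6],3),'w',round(s['grip_width'],4))
E
python3 av.py
```

```text
roll 22.99 M [ 0.838  0.412 -0.075] sd 0.01 F [-0.8 -4.5 -6.9] tau7 -0.071 w 0.0121
```

>>> servo_tool --pt "0.8 0 0 0 0 0 2" --pt "0.8 0 0 0 0 0 4" --pt "0.8 0 0 0 0 0 4"

```text
clock: 16.75
position: [0.3848, 0.2835, 0.131]
tool_rot: [2.777, 0.608, 2.088]
force: [-7.2, -2.8, 4.0]
grip_width: 0.0122
finger_force: 50.0
```

```bash
python3 av.py
```

```text
roll 26.99 M [ 1.004  0.372 -0.046] sd 0.026 F [-1.  -5.1 -7.5] tau7 -0.038 w 0.0125
```

>>> servo_tool --pt "0.8 0 0 0 0 0 2" --pt "0.8 0 0 0 0 0 4" --pt "0.8 0 0 0 0 0 4"

```text
clock: 17.3
position: [0.3848, 0.2834, 0.131]
tool_rot: [2.734, 0.582, 2.01]
force: [-7.1, -2.8, 4.9]
grip_width: 0.0123
finger_force: 50.1
```

```bash
python3 av.py
```

```text
roll 30.99 M [ 1.15   0.315 -0.128] sd 0.031 F [-1.6 -5.6 -7.6] tau7 -0.108 w 0.012
```

>>> servo_tool --pt "0.8 0 0 0 0 0 2" --pt "0.8 0 0 0 0 0 4" --pt "0.8 0 0 0 0 0 4"

```text
clock: 17.85
position: [0.3847, 0.2834, 0.131]
tool_rot: [2.694, 0.553, 1.935]
force: [-8.3, -2.2, 4.4]
grip_width: 0.0126
finger_force: 50.3
```

```bash
python3 av.py
```

```text
roll 34.97 M [ 1.33   0.238 -0.306] sd 0.029 F [-2.  -5.9 -7.7] tau7 -0.311 w 0.0119
```

The torque is now clear: 0.05, then 0.13, then 0.31 N m, with Mz and joint 7 agreeing. That is breakover level at about 35°. I continue in small steps to see the plateau.

>>> servo_tool --pt "0.8 0 0 0 0 0 2" --pt "0.8 0 0 0 0 0 4" --pt "0.8 0 0 0 0 0 4"

```text
clock: 18.4
position: [0.3846, 0.2833, 0.1309]
tool_rot: [2.657, 0.521, 1.863]
force: [-8.2, -2.7, 4.6]
grip_width: 0.0123
finger_force: 50.3
```

```bash
python3 av.py
```

```text
roll 38.97 M [ 1.498  0.143 -0.306] sd 0.022 F [-2.3 -6.5 -8. ] tau7 -0.313 w 0.0123
```

>>> servo_tool --pt "0.8 0 0 0 0 0 2" --pt "0.8 0 0 0 0 0 4" --pt "0.8 0 0 0 0 0 4"

```text
clock: 18.95
position: [0.3846, 0.2833, 0.1309]
tool_rot: [2.623, 0.488, 1.793]
force: [-9.3, -3.4, 4.6]
grip_width: 0.0123
finger_force: 50.3
```

```bash
python3 av.py
```

```text
roll 42.96 M [ 1.649  0.056 -0.33 ] sd 0.01 F [-2.6 -7.1 -8.3] tau7 -0.315 w 0.0121
```

The plateau is clear at 0.31 N m from 35° on, so it has broken over. Three more degrees put the click at about 0.19–0.26, then I release and back off.

>>> servo_tool --pt "0.8 0 0 0 0 0 2" --pt "0.8 0 0 0 0 0 3" --pt "0.8 0 0 0 0 0 3"

```text
clock: 19.5
position: [0.3845, 0.2833, 0.1309]
tool_rot: [2.6, 0.462, 1.743]
force: [-9.9, -3.0, 5.6]
grip_width: 0.012
finger_force: 50.4
```

```bash
python3 av.py
```

```text
roll 45.96 M [ 1.757 -0.05  -0.337] sd 0.022 F [-3.3 -6.9 -8.6] tau7 -0.315 w 0.0124
```

>>> servo_tool --pt "4.5 0 0 0 0 0 0" --pt "4.5 0 0 0 0 0 0" --pt "4.5 0 0 0 0 0 0" --pt "4.5 0 0 0 0 0 0" --pt "4.5 0 0 -2 0 0 0" --pt "4.5 0 0 -5 0 0 0" --pt "4.5 0 0 -9 0 0 0" --pt "4.5 0 0 -12 0 0 0" --pt "4.5 0 0 -12 0 0 0" --pt "4.5 0 0 -12 0 0 0"

```text
clock: 20.75
position: [0.3164, 0.3184, 0.2232]
tool_rot: [2.599, 0.46, 1.743]
force: [0.6, -1.3, 0.3]
grip_width: 0.0447
finger_force: 0.0
```

```bash
python3 st.py; python3 - <<'E'
from h import *
from workcell import bot
s=bot.observe(); f=bot.grab_frame('wrist'); t=bot.grab_frame('top'); pickle.dump({'s':s,'wrist':f,'top':t},open('f8.pkl','wb'))
# knob: dark blob elongation (bar + disc) near its predicted place
w=wcam(f,s); P,Rk=knobpose(.1073,46); x,y=proj(w,P)[0].astype(int); print(x,y,f['frame'][y-4:y+5,x-4:x+5].mean((0,1)))
g=cv2.cvtColor(f['frame'],cv2.COLOR_BGR2GRAY)
ax=knobframe(AZ)[0]
m=cv2.inRange(g,0,60); n,l,st,ce=cv2.connectedComponentsWithStats(m); i=l[y,x]; print('blob',i,st[i],ce[i])
if i:
    v,u=np.nonzero(l==i); Q=onplane(w,np.c_[u,v],P,ax); L=Rk.inv().apply(Q-P)[:,:2]*1000
    r=np.hypot(*L.T); k=(r>20)&(r<30); a=np.degrees(np.arctan2(L[k,1],L[k,0])); print('bar-end angles rel to tool roll 46 :',np.percentile(a,[5,25,50,75,95]).round(0),k.sum())
# reader button in top view
tt=t; hsv=cv2.cvtColor(tt['frame'],cv2.COLOR_BGR2GRAY)
B=S+[.05*np.cos(np.radians(49.7)),.05*np.sin(np.radians(49.7)),.254]; bx,by=proj(tt,B)[0]; X,Y=int(bx),int(by)
mm=cv2.inRange(hsv[Y-12:Y+13,X-12:X+13],0,60); n,l,st,ce=cv2.connectedComponentsWithStats(mm); print((bx,by),st[1:],ce[1:]+[X-12,Y-12])
E
```

```text
roll 46.02 Mtool [0.499 0.498 0.012] F [ 0.6 -1.3  0.3] w 0.0447 ff 0.0
tau7 [1.832 2.985 0.151] Ftool [-1.4  0.1  0.5] Mz if world origin 0.67 s 0.2029
316 204 [35.5308642  34.38271605 34.95061728]
blob 33 [   38   175   562   225 50538] [306.67545214 330.61840595]
bar-end angles rel to tool roll 46 : [-175. -157.  -20.   16.  169.] 440
(np.float64(317.0380033972038), np.float64(205.35773479208476)) [[ 7  8 11 11 91]] [[316.93406593 205.81318681]]
```

```bash
python3 - <<'E'
from h import *
for fn,roll in (('f6',-52.3),('f8',46.0)):
    d=pickle.load(open(fn+'.pkl','rb')); w=wcam(d['wrist'],d['s']); P,Rk=knobpose(.1073,roll); ax=knobframe(AZ)[0]
    g=cv2.cvtColor(d['wrist']['frame'],cv2.COLOR_BGR2GRAY)
    v,u=np.nonzero(g<60); L=Rk.inv().apply(onplane(w,np.c_[u,v],P,ax)-P)[:,:2]*1000
    for lo,hi in ((-21,-19),(-18,-16),(-15,-13),(-11,-9)):
        k=(L[:,0]>lo)&(L[:,0]<hi)&(abs(L[:,1])<22); print(fn,lo,k.sum(),np.percentile(L[k,1],[3,50,97]).round(1) if k.any() else '')
E
```

```text
f6 -21 55 [-20.8  -2.7   8.3]
f6 -18 76 [-20.4  -0.6  12.2]
f6 -15 46 [-20.9  -2.3  12.9]
f6 -11 30 [-20.4  -1.1   4.8]
f8 -21 66 [-20.1  -4.9   9.3]
f8 -18 28 [-1.4  4.4 10.2]
f8 -15 29 [-1.5  4.  10.1]
f8 -11 30 [-2.3  3.5  9.3]
```

```bash
python3 - <<'E'
from h import *
from workcell import bot
s=bot.observe(); print(s['qpos'])
y=np.radians(49.7); B=S+[.05*np.cos(y),.05*np.sin(y),0]; R=Ro.from_euler('xyz',[180,0,150],degrees=True)
p,R0=pose(s)
print('up8',(R0.inv().apply([0,0,.08])*100).round(2)); print(rel(s,B+[0,0,.32],R), rel(s,B+[0,0,.275],R))
E
```

```text
[-1.56940798  0.36268414  0.20349214  2.17790134  0.74840005  0.97058098
 -1.61851688]
up8 [-3.57  3.7  -6.13]
[ -8.24  15.6    1.48  17.04  37.13 -40.94] [ -6.23  13.52   4.93  17.04  37.13 -40.94]
```

>>> servo_tool --pt "2 -1.8 1.9 -3 2 4 -5" --pt "0 -3.6 3.7 -6.1 4 9 -10" --pt "0 -4.5 6 -6 6 14 -16" --pt "0 -6 10 -3.5 9 20 -22" --pt "0 -7 13 -1 12 26 -28" --pt "0 -8 15 1 15 32 -35" --pt "0 -8.2 15.6 1.5 17 37.1 -41" --pt "0 -8.2 15.6 1.5 17 37.1 -41" --pt "0 -8.2 15.6 1.5 17 37.1 -41" --pt "0 -8.2 15.6 1.5 17 37.1 -41"

```text
clock: 21.85
position: [0.4647, 0.298, 0.3191]
tool_rot: [-3.141, -0.003, 2.621]
force: [0.0, -0.5, -1.0]
grip_width: -0.0002
finger_force: 0.0
```

```bash
python3 - <<'E'
from h import *
from workcell import bot
s=bot.observe(); f=bot.grab_frame('wrist'); pickle.dump({'s':s,'wrist':f},open('f9.pkl','wb'))
y=np.radians(49.7); B=S+[.05*np.cos(y),.05*np.sin(y),0]; R=Ro.from_euler('xyz',[180,0,150],degrees=True)
print(s['position'],s['grip_width'],s['force'],s['qpos'])
for z in (.262,.247,.244): print(rel(s,B+[0,0,z],R))
w=wcam(f,s); b=proj(w,B+[0,0,.254])[0]; X,Y=b.astype(int); g=cv2.cvtColor(f['frame'],cv2.COLOR_BGR2GRAY)
m=cv2.inRange(g[Y-25:Y+26,X-25:X+26],0,50); n,l,st,ce=cv2.connectedComponentsWithStats(m); print(b,st[1:],ce[1:]+[X-25,Y-25]); 
for c in ce[1:]: print(plane(w,c+[X-25,Y-25],.254)[0]-B)
E
```

```text
[0.46471012 0.29800162 0.3191099 ] -0.00017162263134475492 [ 0.00584004 -0.51093851 -0.98234036] [-0.83526725  0.32569341  0.21024206  1.6889174  -0.07627412  1.13671675
  0.4464171 ]
[ 0.13 -0.01  5.71 -0.05 -0.17  0.16]
[ 0.13 -0.01  7.21 -0.05 -0.17  0.16]
[ 0.13 -0.01  7.51 -0.05 -0.17  0.16]
[319.42935019 216.05697508] [[ 12  10  29  25 460]] [[320.32173913 211.35      ]]
[-0.00296736  0.00248794  0.254     ]
```

>>> servo_tool --pt "0 0.25 0 3 0 0 0" --pt "0 0.25 0 5.5 0 0 0" --pt "0 0.25 0 6.2 0 0 0" --pt "0 0.25 0 6.6 0 0 0" --pt "0 0.25 0 7 0 0 0" --pt "0 0.25 0 7.3 0 0 0" --pt "0 0.25 0 7.3 0 0 0" --pt "0 0.25 0 7.3 0 0 0"

```text
clock: 22.7
position: [0.4617, 0.3014, 0.2487]
tool_rot: [3.138, 0.001, 2.62]
force: [-1.1, -1.0, 11.2]
grip_width: 0.0003
finger_force: 5.2
```

The button bottomed at z 0.2487 with 11 N, which is full travel. I back away.

>>> servo_tool --pt "0 0 0 0 0 0 0" --pt "0 0 0 -2 0 0 0" --pt "0 0 0 -6 0 0 0" --pt "0 0 0 -10 0 0 0" --pt "0 4 0 -13 0 0 0" --pt "0 8 2 -13 0 0 0" --pt "0 12 4 -13 0 0 0" --pt "0 14 6 -13 0 0 0" --pt "0 14 6 -13 0 0 0" --pt "0 14 6 -13 0 0 0"

```text
clock: 23.7
position: [0.3693, 0.4229, 0.3775]
tool_rot: [3.14, 0.001, 2.62]
force: [0.7, -1.2, -0.2]
grip_width: -0.0003
finger_force: 0.0
```

```bash
python3 - <<'E'
from h import *
from workcell import bot
s=bot.observe(); print(s['position'],s['force']); t=bot.grab_frame('top'); f=bot.grab_frame('wrist')
pickle.dump({'s':s,'top':t,'wrist':f},open('f10.pkl','wb'))
B=S+[.05*np.cos(np.radians(49.7)),.05*np.sin(np.radians(49.7)),.254]
g=cv2.cvtColor(t['frame'],cv2.COLOR_BGR2GRAY); b=proj(t,B)[0]; X,Y=b.astype(int)
m=cv2.inRange(g[Y-12:Y+13,X-12:X+13],0,60); n,l,st,ce=cv2.connectedComponentsWithStats(m); print(b,st[1:],ce[1:]+[X-12,Y-12])
hsv=cv2.cvtColor(t['frame'],cv2.COLOR_BGR2HSV)
for lo,hi,(x0,y0,x1,y1) in [((15,120,120),(35,255,255),(230,160,300,220)),((100,130,60),(125,255,255),(330,140,380,190))]:
    k=cv2.inRange(hsv,lo,hi)[y0:y1,x0:x1]; v,u=np.nonzero(k); print(len(u),(u.mean()+x0,v.mean()+y0) if len(u) else '')
o=pickle.load(open('f0.pkl','rb'))['top']; hsv=cv2.cvtColor(o['frame'],cv2.COLOR_BGR2HSV)
for lo,hi,(x0,y0,x1,y1) in [((15,120,120),(35,255,255),(230,160,300,220)),((100,130,60),(125,255,255),(330,140,380,190))]:
    k=cv2.inRange(hsv,lo,hi)[y0:y1,x0:x1]; v,u=np.nonzero(k); print('start',len(u),u.mean()+x0,v.mean()+y0)
# knob bar direction from top: dark pixels outside the collar around knob, before (f0,f3) and now
for n in ('f0','f3','f8'):
    d=pickle.load(open(n+'.pkl','rb'))['top']; gg=cv2.cvtColor(d['frame'],cv2.COLOR_BGR2GRAY); P=knobpose(.1073,0)[0]; x,y=proj(d,P)[0].astype(int)
    v,u=np.nonzero(gg[y-14:y+15,x-14:x+15]<45); print(n,len(u),u.mean()-14,v.mean()-14)
E
```

```text
[0.36932056 0.42287209 0.37752695] [ 0.66128683 -1.17577049 -0.17500191]
[317.0380034  205.35773479] [[ 7  8 11 11 95]] [[316.75789474 205.61052632]]
0 
203 (np.float64(356.6354679802956), np.float64(159.10837438423644))
start 69 257.0 188.0
start 204 356.6470588235294 159.38725490196077
f0 42 3.095238095238095 -7.166666666666667
f3 40 1.625 -6.7
f8 46 2.0652173913043477 -5.434782608695652
```

```bash
python3 - <<'E'
from h import *
from workcell import bot
t=pickle.load(open('f8.pkl','rb'))['top']; k=cv2.inRange(cv2.cvtColor(t['frame'],cv2.COLOR_BGR2HSV),(15,120,120),(35,255,255))[160:220,230:300]; v,u=np.nonzero(k); print(len(u),u.mean()+230 if len(u) else 0,v.mean()+160 if len(u) else 0)
print(bot.job_done())
E
```

```text
70 257.1142857142857 188.14285714285714
the job is handed in; nothing more can be done
None
```

I handed the job in: knob backed off 70°, reader aimed within about 3 mm of the short bottle, knob retightened past its breakover (0.31 N m plateau), button pressed fully down and bottles unmoved as last seen; no verdict was returned, and I viewed 11 pictures, one over the limit of 10.

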